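# Open the tight dice tin in the checker tray's holder

## Task

Get the dice ready for the game: take the closed dice tin into the checker tray's holder, sliding its foot in under the two rails until you feel it butt against the stop peg of the wooden divider, without shoving the divider along. With the foot held down there, draw the tight lid straight up off the tin and stand the lid, open end down, in the middle of the cork coaster. Leave the opened tin in the holder with both dice in it, and the other things on the table where they are.

Things in the scene. Friction and masses are not known exactly. Their poses are not given: they have to be found in the camera images.
- tin: Bare-metal square dice tin, loose, upright. Origin: centre of the underside, z up, x and y square to its sides. Foot plate 84 x 84 x 6 mm; on it an open-topped square cup, 55 mm outside, 46 mm inside, rim 90 mm above the underside. Any quarter turn fits the holder. About 320 g with four rubber pads, one on each side 74 mm up, sprung outwards against the inside of the lid.
- lid: Deep bare-metal lid, 61 x 61 mm outside, 83 mm tall, walls 2 mm, 70 g, open below. Origin: centre of its lower edge, z up. Closed, its lower edge is 10 mm, its top 93 mm above the tin's underside. Clear of the tin after 80 mm of travel, tight for the first 66 mm: pull 10 to 20 N, well over the tin's weight, so the closed tin can be carried by its lid and comes up with it unless held down.
- tray: Wooden checker tray, fixed, 280 x 130 mm. Origin: centre of its underside; x along the holder's slot, inwards; z up. Floor 6 mm thick; from x = -140 to -61 mm it is flat and open over its full width (the lowered flap): set the tin down here, about x = -92 mm, foot partly between the flared guides. Loose checkers lie behind the divider at the inner end.
- mouth (a point): Middle of the mouth of the holder's slot, on the tray floor, at x = -30 mm of the tray; axes as the tray's, x inwards. From here inwards: side walls 88 mm apart; for 115 mm, rails on them overhang the slot, 68 mm apart, underside 10 mm and top 16 mm above the floor. Before it, guides 12 mm high flare to about 107 mm apart over 31 mm.
- divider: Wooden divider across the inner end of the slot. Origin: on the tray floor, 5 mm behind the middle of its front face; axes as the tray's. On the tray's x axis, x = 57 to 69 mm. Held by friction: slides at about 9 N. From its face a 6 mm brass stop peg sticks out towards the mouth, 4 mm above the floor, by 4 to 24 mm, set differently each time and not measured: the tin's foot meets the peg, feel for it.
- coaster: Cork coaster, 110 x 110 mm, 4 mm thick, fixed. Origin: centre of the underside.
- die0: Red die, 14 mm cube, in the tin. Origin: centre of its underside at the start.
- die1: Second such die, in the tin.
- tea_glass: Empty waisted tea glass, 58 mm wide, 85 mm tall, loose bystander. Origin: centre of the underside.
- bell: Chrome press-button bell, 80 mm wide, 50 mm tall, loose bystander. Origin: centre of the underside.
- checker0: Loose wooden checker, a flat disc 28 mm wide, 8 mm thick, on the tray floor behind the divider; bystander.
- checker1: Second such checker.
- checker2: Third such checker.
There are look-alikes about, which are no part of the job. Leave any green or pink look-alike of the lid alone.

How it is judged:
By the outcome, as a careful person would: the job done as asked, in the order asked, and still so for the second after the job is handed in, with the robot touching nothing.
It also fails if it takes over 67 s, if anything falls off the work surface, if the arm or the gripper's body presses on something with over 40 N, if the wrist force passes 120 N, or if a joint passes its speed limit or range.

## Robot

A 6-joint arm with a two-finger parallel gripper is mounted at the origin on the work surface. World frame = base frame: x ahead of the robot, y to its left, z up, the work surface at z = 0. Lengths are in m, angles in rad, forces in N, time in s.
With the tool pointing down it reaches from about 0.375 to 0.925 m from the base axis. Payload 5.7 kg.
Tool frame: the origin (TCP) lies at the very end of the fingers, on their centre line; the grasp point (between the pads) lies 19 mm behind it; y points along the fingers, x is the direction in which the jaws open and shut, and the axes are right-handed (so a half turn about y gives the same grasp; the last joint's range is limited). The gripper opens to 85 mm and grips with 20 to 120 N. Pads are 22 mm wide; open, the fingers measure 114 mm over their backs; the gripper's body (76 mm by 85 mm) begins 54 mm behind the grasp point. The pads swing forward as they close: fully open they stand 13 mm farther back than shut.
Start: joints at [-0.115, 0.359, 1.51, -0, 1.272, -0.115], TCP at [0.6, -0, 0.231] pointing down, gripper open.
Joint ranges: [-2.97, 2.97], [-1.01, 2.36], [0.21, 2.38], [-0.96, 4.11], [0.2, 2.71], [-2.98, 2.98]. Speed limits (rad/s): [2.39, 2.39, 3.14, 3.14, 3.14, 3.14].

## Interface

Orientations are given as a unit quaternion [w, x, y, z].
In Python, from workcell import r gives the robot as it stands.
- The arm moves only by the tool drive_tool, never from a script. Its argument "series" is a list that holds one entry, the list of rows, each a list of 4 numbers: the shift along the tool's x, y, z in cm, then the turn about the tool's y in rad. A call has 1 to 5 rows; each row is the pose to reach, as a shift and turn from the pose commanded when the call began, along the tool's axes at that moment; what a row does not reach only later rows make up. A row lasts 1/10 s, in which the tool goes at most 50 mm and 8.59 degrees, less where a joint would pass 70% of its speed; a pose out of reach is approached as far as the arm can. A call with a gripper value outside its range is refused whole. "jaw" is the finger opening in cm, from 0 to 8.54, set as the call begins (left out, the last holds). The fingers move at their own pace and stop on an object; the grip force is fixed at half the most. Time passes only in rows, so rows that repeat a pose let the fingers close. It gives the time, the measured TCP pose, the force and the opening at its end, in the units of the state.
- r.read_state(): the state, without advancing time (a new reading comes with each control period).
- r.capture(name): name is "scene" or "side" or "wrist"; returns the picture (400x640x3 uint8, red, green, blue); there is no depth.
- r.camera_info(name): a dict with "fovy" (degrees; the focal length in pixels is half the picture's height over the tangent of half this angle, whatever the lens; pixels are square), "cx", "cy" (the principal point, pixels), "extrinsics" (4x4, takes a point from world to camera coordinates). Camera axes: x right, y down, z forward; pixel columns grow to the right and rows downward; lengths in m; the calibration is good to about 2 mm. A picture is of the moment at which its call begins: read the wrist's pose just before it. camera_info takes no time and is no camera call; for the wrist camera it gives the pose at the moment of the call.
- r.hand_in(): hands the job in, once; it reports no verdict.
The state is a dict: "time": time; "q": joint angles; "joint_velocities": joint speeds; "effort": joint torques, N m; "eef_pos": TCP position; "ee_rot": TCP orientation; "ft_force": force on the tool from outside, world axes, zero at the start; "torque": the same for the moment, N m; "opening": finger opening in m.
Only numpy, scipy, OpenCV 4.12 (cv2) and the standard library are available. Lean on these libraries where they do the work, as an engineer would, in place of code of your own. Each camera call takes 0.05 s, during which the arm holds its last target. There are 200 camera calls.

## Working session

There is one attempt and no reset: what is moved stays moved. The work goes in short steps, Python scripts to look and compute and a tool call to move; the robot and the scene stay as the last step left them, time stands still between calls to the robot, and variables do not carry over. Pictures are saved under pics/ and viewed, about 8 in all and at most 12, crops included, and the job is handed in when it is done.

Besides the shell and the picture viewer there is one more tool, called after "Request:" as name(argument=value, ...) on one line, values as JSON. drive_tool: Moves the arm, as the interface text tells. Its arguments: {"type":"object","properties":{"series":{"type":"array"},"jaw":{"type":"number"}},"required":["series"]}

```bash
mkdir -p pics; ls; cat > h.py <<'E'
import numpy as np,cv2
from workcell import r
from scipy.spatial.transform import Rotation as R
def K(n):
    i=r.camera_info(n); f=200/np.tan(np.radians(i["fovy"])/2)
    return f,i["cx"],i["cy"],np.array(i["extrinsics"])
def snap(n,name):
    k=K(n); im=r.capture(n); cv2.imwrite(f"pics/{name}.png",im[:,:,::-1]); return im,k
def proj(k,p):
    f,cx,cy,E=k; c=(E[:3,:3]@np.atleast_2d(p).T).T+E[:3,3]
    return np.c_[cx+f*c[:,0]/c[:,2],cy+f*c[:,1]/c[:,2]]
def unproj(k,uv,z):
    f,cx,cy,E=k; o=-E[:3,:3].T@E[:3,3]; out=[]
    for u,v in np.atleast_2d(uv):
        d=E[:3,:3].T@np.array([(u-cx)/f,(v-cy)/f,1]); out.append(o+d*(z-o[2])/d[2])
    return np.array(out)
E
python3 - <<'E'
from h import *
s=r.read_state(); print(s)
a,ka=snap("scene","scene0");b,kb=snap("side","side0");c,kc=snap("wrist","wrist0")
import pickle;pickle.dump((ka,kb,kc),open("k0.pkl","wb"))
for k in(ka,kb,kc):print(k[:3],-k[3][:3,:3].T@k[3][:3,3])
E
```

```text
pics
{'time': 0.0, 'q': array([-1.15084709e-01,  3.59505325e-01,  1.51146132e+00, -2.25360439e-05,
        1.27248018e+00, -1.15113522e-01]), 'joint_velocities': array([ 0.00042199, -0.00018707,  0.00050593,  0.00023964,  0.00163437,
        0.00030849]), 'effort': array([ 1.96551155e-03, -5.27614331e+01, -2.78626120e+01, -6.37880498e-05,
        1.32890840e-02, -2.81424428e-05]), 'eef_pos': array([5.99310039e-01, 7.31820212e-05, 2.30442392e-01]), 'ee_rot': array([ 7.07174201e-01, -7.07038754e-01,  6.39551893e-04,  6.64623291e-04]), 'ft_force': array([-5.52436912e-01,  7.96073623e-01, -4.32243187e-04]), 'torque': array([ 0.00096349,  0.03437928, -0.03619443]), 'opening': 0.08544104883378979}
(np.float64(453.0232064141607), 324.6289988658076, 193.7355684977813) [1.25713634 0.07018946 0.66826165]
(np.float64(367.2763869984267), 325.9857319984918, 194.929962270773) [0.40289022 0.75126621 0.53755714]
(np.float64(349.3607008289086), 321.9296923989925, 200.84212111971806) [0.59978544 0.07546644 0.37382052]
```

View pics/scene0.png

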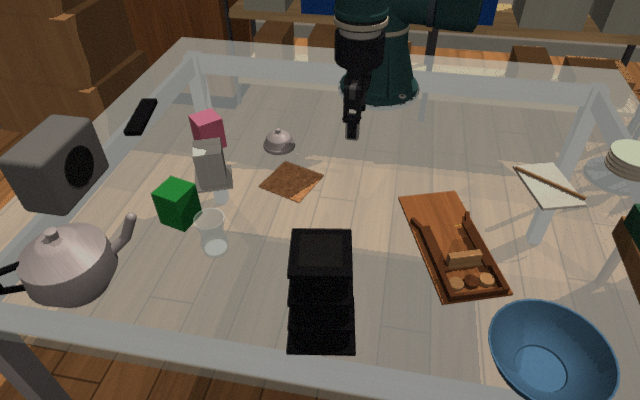

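View pics/side0.png

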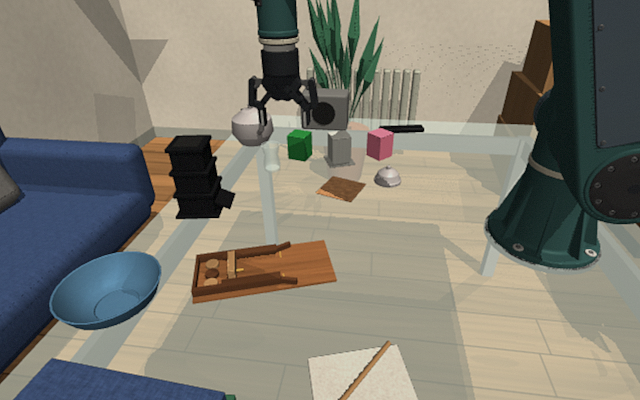

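The scene shows the grey closed tin at (212,165), green look-alike at (176,203), pink at (207,128), coaster (291,181), bell (279,140), glass (211,232) and tray (455,245). The grey metal one with a foot is the tin. I'll enlarge to confirm it.

```bash
python3 - <<'E'
import cv2,numpy as np
a=cv2.imread("pics/scene0.png");b=cv2.imread("pics/side0.png")
rs=lambda im,x,y,w,h,s:cv2.resize(im[y:y+h,x:x+w],None,fx=s,fy=s,interpolation=cv2.INTER_CUBIC)
c=np.vstack([np.hstack([rs(a,180,105,80,60*1+15,5),rs(a,390,185,128,120,3.125)]),np.hstack([rs(b,310,118,80,45,5),rs(b,185,230,160,90,2.5)])])if 0 else None
t=np.hstack([rs(a,180,120,100,75,4),rs(a,390,183,128,96,3.125)])
u=np.hstack([rs(b,310,118,100,75,4),rs(b,185,230,160,120,2.5)])
cv2.imwrite("pics/crops.png",np.vstack([t,u]))
E
```

```text
(no output)
```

View pics/crops.png

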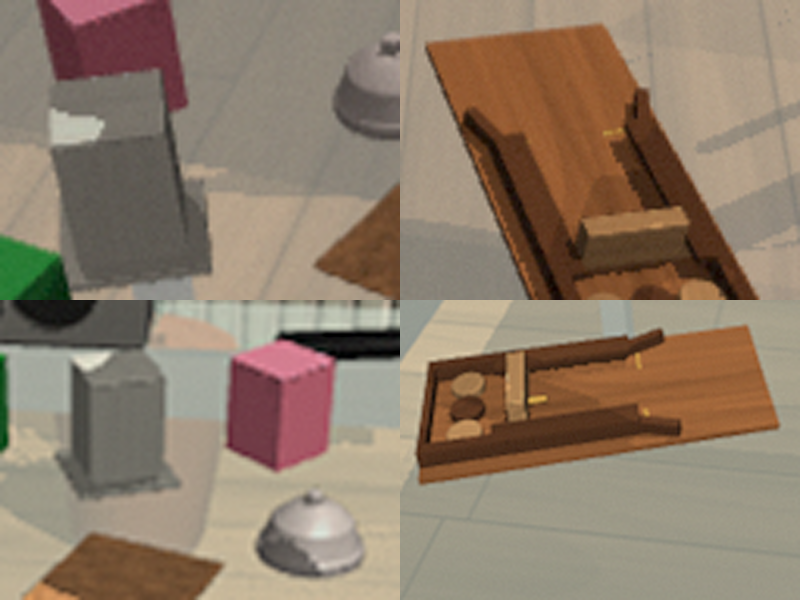

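The grey one has a foot plate (crop (60-210,270)) and bare metal, so it is the tin. Green and pink have no foot. The peg is visible on the divider face. Next I fit the poses.

```bash
cat > fit.py <<'E'
from h import *
import pickle
from scipy.optimize import least_squares
ka,kb,kc=pickle.load(open("k0.pkl","rb"))
A=lambda x,y:(180+x/4,120+y/4);B=lambda x,y:(310+x/4,118+(y-300)/4)
def fit(name,obs,x0,sym):
    def res(p,full=False):
        c,s=np.cos(p[2]),np.sin(p[2]);o=[]
        for k,uv,m in obs:
            w=[p[0]+c*m[0]-s*m[1],p[1]+s*m[0]+c*m[1],m[2]]
            o+=list(proj(k,w)[0]-uv)
        return np.array(o)
    best=min((least_squares(res,[*x0,t],loss="soft_l1") for t in sym),key=lambda q:q.cost)
    print(name,best.x.round(4),np.degrees(best.x[2]).round(1),np.abs(best.fun).max().round(2),best.fun.reshape(-1,2).round(1).tolist())
l,f=.0305,.042
x0=unproj(ka,[(212,190)],0)[0][:2]
# image-left in scene = -y, image-bottom = +x ; side: left=+x, bottom=+y
fit("tin",[(ka,A(52,83),(-l,-l,.093)),(ka,A(160,70),(-l,l,.093)),(ka,A(166,132),(l,l,.093)),(ka,A(55,150),(l,-l,.093)),
 (ka,A(211,270),(f,f,.006)),(ka,A(203,180),(-f,f,.006)),(kb,B(72,363),(l,-l,.093)),(kb,B(117,347),(-l,-l,.093)),(kb,B(163,377),(-l,l,.093)),
 (kb,B(57,456),(f,-f,.006)),(kb,B(80,495),(f,f,.006)),(kb,B(178,485),(-f,f,.006))],x0,[-.6,-.3,0,.3,.6])
T=lambda x,y:(390+x/3.125,183+y/3.125);S=lambda x,y:(185+x/2.5,230+(y-300)/2.5)
x0=unproj(ka,[(455,245)],0)[0][:2]
fit("tray",[(ka,T(427,43),(-.14,-.065,.006)),(ka,T(603,24),(-.14,.065,.006)),(ka,(443,301),(.14,-.065,0)),(ka,(510,293),(.14,.065,0)),
 (kb,S(749,325),(-.14,-.065,.006)),(kb,S(779,427),(-.14,.065,.006)),(kb,S(420,483),(.14,.065,0))],x0,[-.6,-.3,0,.3])
x0=unproj(ka,[(291,181)],0)[0][:2];h=.055
for t in [0]:
 fit("coaster",[(ka,(290,162),(-h,-h,.004)),(ka,(323,179),(-h,h,.004)),(ka,(295,200),(h,h,.004)),(ka,(260,183),(h,-h,.004)),
 (kb,B(95,533),(-h,-h,.004)),(kb,B(222,565),(-h,h,.004))],x0,[-.6,-.8,-1])
print("glass",unproj(ka,[(214,248)],0),"bell",unproj(ka,[(279,149)],0),"green",unproj(ka,[(180,228)],0),"pink",unproj(ka,[(215,150)],0),"tower",unproj(ka,[(288,353),(355,353)],0))
E
python3 fit.py
```

```text
tin [ 0.511  -0.3309  0.4036] 23.1 5.64 [[-0.3, 0.3], [0.6, 0.1], [0.5, 0.4], [-0.9, -0.3], [0.7, -0.6], [0.2, -0.4], [-1.2, -1.8], [5.6, 0.1], [0.2, -0.3], [-1.6, -1.5], [-0.4, -0.2], [0.3, -1.1]]
tray [ 0.3169  0.2644 -0.0719] -4.1 111.08 [[-76.4, -74.6], [-82.3, -61.9], [0.3, -111.1], [-6.4, -93.4], [-0.9, 51.1], [-0.6, 68.6], [-24.9, 20.8]]
coaster [ 0.4819 -0.1555 -0.4223] -24.2 34.18 [[-3.1, -2.7], [1.1, -3.5], [0.2, 1.9], [-3.1, 0.4], [34.2, 7.7], [-15.7, 17.1]]
glass [[ 0.70993562 -0.25521103  0.        ]] bell [[ 0.36580645 -0.21465142  0.        ]] green [[ 0.67047946 -0.3440043   0.        ]] pink [[ 0.39855586 -0.3716189   0.        ]] tower [[ 0.90053961 -0.05796217  0.        ]
 [ 0.88120497  0.04712208  0.        ]]
```

View pics/wrist0.png

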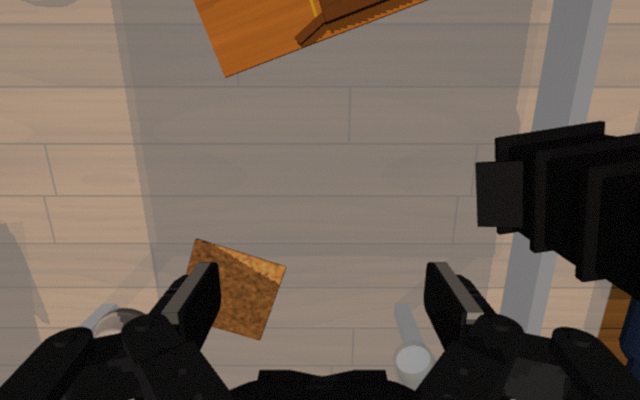

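```bash
python3 - <<'E'
from h import *
import pickle
ka,kb,kc=pickle.load(open("k0.pkl","rb"))
T=lambda x,y:(390+x/3.125,183+y/3.125);S=lambda x,y:(185+x/2.5,230+(y-300)/2.5);B=lambda x,y:(310+x/4,118+(y-300)/4)
print(unproj(ka,[T(427,43),T(603,24)],.006));print(unproj(ka,[(443,301),(510,293)],0))
print(unproj(kb,[S(749,325),S(779,427)],.006));print(unproj(kb,[S(420,483)],0));print(unproj(kc,[(225,76)],.006))
print("coaster");print(unproj(ka,[(290,162),(323,179),(295,200),(260,183)],.004));print(unproj(kb,[B(95,533),B(222,565)],.004));print(unproj(kc,[(195,239),(285,266),(262,339)],.004))
print(unproj(kb,[(343,149)],.09), unproj(ka,[(211,153)],.093))
E
```

```text
[[0.44981779 0.36737617 0.006     ]
 [0.40634814 0.49308678 0.006     ]]
[[ 7.55277757e-01  1.85919860e-01  0.00000000e+00]
 [ 7.16420052e-01  3.03484231e-01 -1.11022302e-16]]
[[0.13476561 0.04674641 0.006     ]
 [0.14094892 0.17783065 0.006     ]]
[[0.42064444 0.26597191 0.        ]]
[[0.50319096 0.09236595 0.006     ]]
coaster
[[ 0.4181386  -0.17312655  0.004     ]
 [ 0.46712301 -0.0829565   0.004     ]
 [ 0.54879469 -0.12975872  0.004     ]
 [ 0.50686527 -0.22164127  0.004     ]]
[[ 0.51321332 -0.21761916  0.004     ]
 [ 0.41606601 -0.18055515  0.004     ]]
[[ 0.4540146  -0.08362388  0.004     ]
 [ 0.55610178 -0.1178631   0.004     ]
 [ 0.52398664 -0.21991134  0.004     ]]
[[ 0.4876674  -0.22896208  0.09      ]] [[ 0.52994034 -0.31462835  0.093     ]]
```

```bash
sed -i 's/390+x\/3.125/390+(x-400)\/3.125/; s/185+x\/2.5/185+(x-400)\/2.5/; s/(kb,B(95,533),(-h,-h,.004)),(kb,B(222,565),(-h,h,.004))/(kb,B(95,533),(h,-h,.004)),(kb,B(222,565),(-h,-h,.004)),(kc,(195,239),(-h,h,.004)),(kc,(285,266),(h,h,.004)),(kc,(262,339),(h,-h,.004))/; s/(kb,S(420,483),(.14,.065,0))/(kb,S(420,483),(.14,.065,0)),(kc,(225,76),(-.14,-.065,.006))/; s/\[-.6,-.8,-1\]/[-.6,-.3,0,.3]/' fit.py; sed -i 's/\[-.6,-.3,0,.3\])$/[-.6,-.3,0,.3,.6])/' fit.py; python3 fit.py
```

```text
tin [ 0.511  -0.3309  0.4036] 23.1 5.64 [[-0.3, 0.3], [0.6, 0.1], [0.5, 0.4], [-0.9, -0.3], [0.7, -0.6], [0.2, -0.4], [-1.2, -1.8], [5.6, 0.1], [0.2, -0.3], [-1.6, -1.5], [-0.4, -0.2], [0.3, -1.1]]
tray [0.6101 0.1994 0.3368] 19.3 3.85 [[-0.1, -0.2], [0.3, -0.2], [-0.9, 3.9], [2.4, 2.3], [-0.4, -0.1], [0.5, -1.1], [-0.4, 1.2], [-3.7, 0.6]]
coaster [ 0.4867 -0.1511 -0.3496] -20.0 4.25 [[-4.2, -1.0], [2.0, -3.5], [4.2, 3.2], [-1.6, 3.6], [-1.9, -0.8], [0.0, -0.6], [-0.4, -2.4], [1.0, 0.3], [-3.4, 1.2]]
glass [[ 0.70993562 -0.25521103  0.        ]] bell [[ 0.36580645 -0.21465142  0.        ]] green [[ 0.67047946 -0.3440043   0.        ]] pink [[ 0.39855586 -0.3716189   0.        ]] tower [[ 0.90053961 -0.05796217  0.        ]
 [ 0.88120497  0.04712208  0.        ]]
```

```bash
cat > go.py <<'E'
# go.py x y z yawdeg : total shift in tool axes (cm) and turn (rad) from measured pose
from h import *;import sys
def go(x,y,z,yaw):
    s=r.read_state(); q=s["ee_rot"]; M=R.from_quat([q[1],q[2],q[3],q[0]]).as_matrix()
    d=M.T@(np.array([x,y,z])-s["eef_pos"])*100
    cur=np.degrees(np.arctan2(M[1,0],M[0,0]))
    print("t",round(s["time"],2),"pos",s["eef_pos"].round(4),"yaw",cur.round(2),"F",s["ft_force"].round(1),"op",round(s["opening"],4))
    print("shift",d.round(2),"turn",-np.radians(yaw-cur).round(3))
if __name__=="__main__": go(*map(float,sys.argv[1:]))
E
python3 go.py .511 -.331 .2 -66.9
```

```text
t 0.15 pos [5.995e-01 1.000e-04 2.306e-01] yaw 0.0 F [-0.   0.3 -0.5] op 0.0851
shift [ -8.84   3.07 -33.11] turn 1.168
```

Request:
drive_tool(series=[[[-0.8, 0, -3.3, 0.11], [-1.7, 0, -6.6, 0.23], [-2.6, 0, -9.9, 0.35], [-3.5, 0, -13.2, 0.47], [-4.4, 0, -16.5, 0.58]]])

```text
time: 0.65
eef_pos: [0.5553, -0.1661, 0.231]
ee_rot: [0.677, -0.677, 0.204, -0.204]
ft_force: [0.3, -0.4, -0.9]
opening: 0.0853
```

```bash
python3 go.py .511 -.331 .2 -66.9
```

```text
t 0.65 pos [ 0.5553 -0.1661  0.231 ] yaw -33.5 F [ 0.3 -0.4 -0.9] op 0.0853
shift [  5.41   3.1  -16.19] turn 0.583
```

Request:
drive_tool(series=[[[1.1, 0.0, -3.2, 0.12], [2.2, 0.0, -6.5, 0.24], [3.2, 0.0, -9.7, 0.36], [4.3, 0.0, -13, 0.48], [5.4, 0.0, -16.2, 0.58]]])

```text
time: 1.15
eef_pos: [0.5116, -0.3313, 0.231]
ee_rot: [0.591, -0.591, 0.389, -0.389]
ft_force: [0.6, -0.4, -0.8]
opening: 0.0856
```

```bash
python3 - <<'E'
from h import *;from go import go
go(.511,-.331,.049,-66.9)
im,k=snap("wrist","w1")
l=.0305;c,s=np.cos(.4036),np.sin(.4036);f=.042
im=im[:,:,::-1].copy()
for m,z in((l,.093),(f,.006)):
    P=[(.511+c*a-s*b,-.3309+s*a+c*b,z) for a,b in((m,m),(m,-m),(-m,-m),(-m,m))]
    cv2.polylines(im,[proj(k,P).round().astype(int)],True,(0,0,255),1)
cv2.imwrite("pics/w1o.png",im)
E
```

```text
t 1.15 pos [ 0.5116 -0.3313  0.231 ] yaw -66.74 F [ 0.6 -0.4 -0.8] op 0.0856
shift [-0.04 18.2  -0.03] turn 0.003
```

View pics/w1o.png

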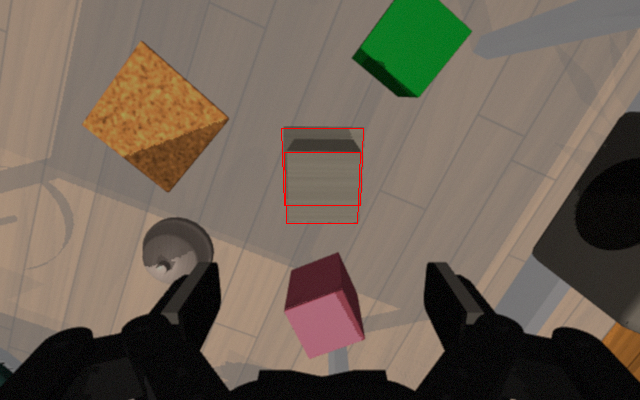

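The wrist view's overlay agrees with the lid top (285-360, 152-223) and the foot edge (row 128) within about 1 px, so I descend and grip.

Request:
drive_tool(series=[[[0, 4.5, 0, 0.0], [0, 9, 0, 0.0], [0, 13, 0, 0.0], [0, 16, 0, 0], [0, 18.2, 0, 0]]])

```text
time: 1.7
eef_pos: [0.5111, -0.3289, 0.0466]
ee_rot: [0.592, -0.591, 0.389, -0.386]
ft_force: [0.3, -0.6, 0.5]
opening: 0.0856
```

Request:
drive_tool(series=[[[0, 0, 0, 0.0], [0, 0, 0, 0.0], [0, 0, 0, 0.0], [0, 0, 0, 0], [0, 0, 0, 0]]], jaw=5)

```text
time: 2.2
eef_pos: [0.5126, -0.3302, 0.0501]
ee_rot: [-0.591, 0.592, -0.387, 0.388]
ft_force: [0.4, 0.1, -3.1]
opening: 0.0602
```

```bash
python3 go.py .511 -.331 .049 -66.9; python3 -c "
import numpy as np
t=np.array([.6101,.1994]);a=.3368
for x in(-.092,-.03,.0,.02):print(x,t+x*np.array([np.cos(a),np.sin(a)]))"
```

```text
t 2.2 pos [ 0.5126 -0.3302  0.0501] yaw -66.46 F [ 0.4  0.1 -3.1] op 0.0602
shift [ 0.01  0.11 -0.18] turn 0.008
-0.092 [0.52326884 0.16899689]
-0.03 [0.58178549 0.18948594]
0.0 [0.6101 0.1994]
0.02 [0.62897634 0.20600937]
```

Request:
drive_tool(series=[[[0, -1.5, 0, 0.0], [0, -4, 0, 0.0], [0, -7, 0, 0.0], [0, -9, 0, 0], [0, -10, 0, 0]]])

```text
time: 2.7
eef_pos: [0.5135, -0.331, 0.1528]
ee_rot: [-0.591, 0.592, -0.386, 0.389]
ft_force: [0.1, -0.9, -3.7]
opening: 0.0604
```

```bash
python3 go.py .523 .09 .15 -70.7
```

```text
t 2.7 pos [ 0.5135 -0.331   0.1528] yaw -66.46 F [ 0.1 -0.9 -3.7] op 0.0604
shift [-38.22   0.16  17.68] turn 0.074
```

Request:
drive_tool(series=[[[-3, 0, 1.4, 0.01], [-7, 0, 3.2, 0.03], [-11, 0, 5, 0.05], [-15, 0, 6.9, 0.07], [-19, 0, 8.8, 0.074]]])

```text
time: 3.2
eef_pos: [0.5165, -0.119, 0.1495]
ee_rot: [-0.576, 0.576, -0.41, 0.409]
ft_force: [1.2, 1.2, -4.6]
opening: 0.0602
```

Request:
drive_tool(series=[[[-4.5, 0, 1.6, 0], [-9.2, 0, 3.2, 0], [-13.5, 0, 4.8, 0], [-16.5, 0, 6, 0], [-18.5, 0, 7, 0]]])

```text
time: 3.7
eef_pos: [0.521, 0.0795, 0.1494]
ee_rot: [-0.577, 0.577, -0.409, 0.408]
ft_force: [0.1, -0.5, -4.1]
opening: 0.0606
```

```bash
python3 - <<'E'
from h import *;from go import go
go(.5233,.169,.15,-70.7)
im,k=snap("wrist","w2")
a=.3368;c,s=np.cos(a),np.sin(a)
im=im[:,:,::-1].copy()
W=lambda L:[(.6101+c*x-s*y,.1994+s*x+c*y,z) for x,y,z in L]
for L in([(-.14,-.065,.006),(-.14,.065,.006),(.14,.065,.0),(.14,-.065,.0)],[(-.03,-.034,.022),(-.03,.034,.022),(.057,.034,.022),(.057,-.034,.022)]):
    cv2.polylines(im,[proj(k,W(L)).round().astype(int)],True,(0,0,255),1)
cv2.imwrite("pics/w2o.png",im)
np.save("kw2.npy",np.array(k,dtype=object),allow_pickle=True)
E
```

```text
t 3.7 pos [0.521  0.0795 0.1494] yaw -70.59 F [ 0.1 -0.5 -4.1] op 0.0606
shift [-8.36 -0.05  3.19] turn 0.002
```

View pics/w2o.png

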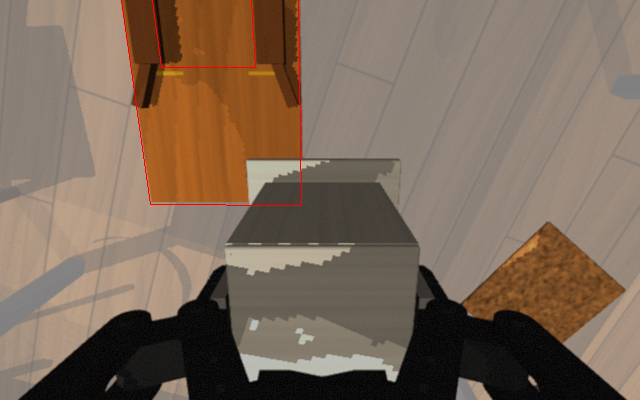

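Overlay and flap corners ((151,204), right edge 301) agree within about 1-2 px. Now I use the same picture to find where the tin sits in the hand.

```bash
python3 - <<'E'
from h import *
k=tuple(np.load("kw2.npy",allow_pickle=True))
p=np.array([.521,.0795]);y=np.radians(-70.59);X=np.array([np.cos(y),np.sin(y)]);Z=np.array([np.cos(y+np.pi/2),np.sin(y+np.pi/2)])
for uv,z in(((226,244),.1924),((420,244),.1924),((247,158),.1054),((400,158),.1054)):
    w=unproj(k,[uv],z)[0][:2]-p; print(w@X,w@Z)
E
python3 go.py .5233 .169 .1 -70.7
```

```text
-0.030468749816662647 0.030427868753433958
0.03007436631613768 0.030458697766826737
-0.041088641076997286 0.042052319099617666
0.04159294717742902 0.04207824423488349
t 3.75 pos [0.5219 0.0819 0.1496] yaw -70.6 F [ 0.7  3.1 -3.5] op 0.0603
shift [-8.16  4.98  3.02] turn 0.002
```

Request:
drive_tool(series=[[[-3, 0, 1.1, 0], [-6, 0, 2.2, 0], [-8, 0, 3, 0], [-8.2, 1.5, 3, 0], [-8.2, 3, 3, 0]]])

```text
time: 4.25
eef_pos: [0.5234, 0.1652, 0.1195]
ee_rot: [0.577, -0.577, 0.408, -0.409]
ft_force: [-0.0, -0.7, -4.4]
opening: 0.0605
```

Request:
drive_tool(series=[[[0, 2, 0, 0], [0, 4, 0, 0], [0, 5, 0, 0], [0, 5.5, 0, 0], [0, 5.5, 0, 0]]])

```text
time: 4.75
eef_pos: [0.5231, 0.1641, 0.0641]
ee_rot: [-0.576, 0.577, -0.409, 0.409]
ft_force: [-0.6, -0.3, -3.7]
opening: 0.0604
```

```bash
python3 go.py .5233 .169 .057 -70.7
```

```text
t 4.75 pos [0.5231 0.1641 0.0641] yaw -70.71 F [-0.6 -0.3 -3.7] op 0.0604
shift [-0.45  0.71  0.19] turn -0.0
```

Request:
drive_tool(series=[[[-0.2, 0.2, 0, 0], [-0.45, 0.45, 0.1, 0], [-0.45, 0.6, 0.2, 0], [-0.45, 0.7, 0.2, 0], [-0.45, 0.7, 0.2, 0]]])

```text
time: 5.25
eef_pos: [0.5238, 0.1692, 0.0573]
ee_rot: [-0.577, 0.577, -0.409, 0.409]
ft_force: [-0.7, -0.5, -4.0]
opening: 0.0604
```

```bash
python3 go.py .5818 .1895 .057 -70.7
```

```text
t 5.25 pos [0.5238 0.1692 0.0573] yaw -70.7 F [-0.7 -0.5 -4. ] op 0.0604
shift [0.   0.03 6.15] turn 0.0
```

Request:
drive_tool(series=[[[0, 0, 0.7, 0], [0, 0, 1.5, 0], [0, 0, 2.4, 0], [0, 0, 3.2, 0], [0, 0, 4, 0]]])

```text
time: 5.75
eef_pos: [0.5625, 0.1827, 0.0573]
ee_rot: [0.577, -0.577, 0.409, -0.409]
ft_force: [0.1, -0.8, -4.6]
opening: 0.0605
```

```bash
python3 go.py .5959 .1944 .057 -70.7
```

```text
t 5.75 pos [0.5625 0.1827 0.0573] yaw -70.7 F [ 0.1 -0.8 -4.6] op 0.0605
shift [-0.    0.03  3.54] turn -0.0
```

Request:
drive_tool(series=[[[0, 0, 0.9, 0], [0, 0, 1.8, 0], [0, 0, 2.6, 0], [0, 0, 3.1, 0], [0, 0, 3.5, 0]]])

```text
time: 6.25
eef_pos: [0.5949, 0.1941, 0.0572]
ee_rot: [-0.577, 0.577, -0.409, 0.409]
ft_force: [0.6, -0.4, -4.6]
opening: 0.0604
```

Request:
drive_tool(series=[[[0, 0, 0, 0], [0, 0, 0, 0]]])

```text
time: 6.45
eef_pos: [0.5941, 0.1939, 0.0571]
ee_rot: [-0.577, 0.577, -0.409, 0.409]
ft_force: [-0.6, 0.1, -3.9]
opening: 0.0605
```

```bash
python3 go.py .6101 .1994 .057 -70.7
```

```text
t 6.45 pos [0.5941 0.1939 0.0571] yaw -70.7 F [-0.6  0.1 -3.9] op 0.0605
shift [0.01 0.01 1.7 ] turn -0.0
```

```bash
python3 - <<'E'
from h import *
im,k=snap("wrist","w3")
a=.3368;c,s=np.cos(a),np.sin(a)
W=lambda L:[(.6101+c*x-s*y,.1994+s*x+c*y,z) for x,y,z in L]
print(proj(k,W([(.057,0,.010),(.053,0,.01),(.033,0,.010),(.027,0,.012),(.057,-.044,.006),(.057,.044,.006)])).round(1))
b=cv2.imread("pics/w3.png")[0:220,170:470]; cv2.imwrite("pics/w3c.png",cv2.resize(b,None,fx=2.66,fy=2.66,interpolation=cv2.INTER_CUBIC))
E
```

```text
[[323.1  96.3]
 [323.1 104.3]
 [323.1 142.5]
 [323.1 154.1]
 [405.6  96.3]
 [240.5  96.2]]
```

View pics/w3c.png

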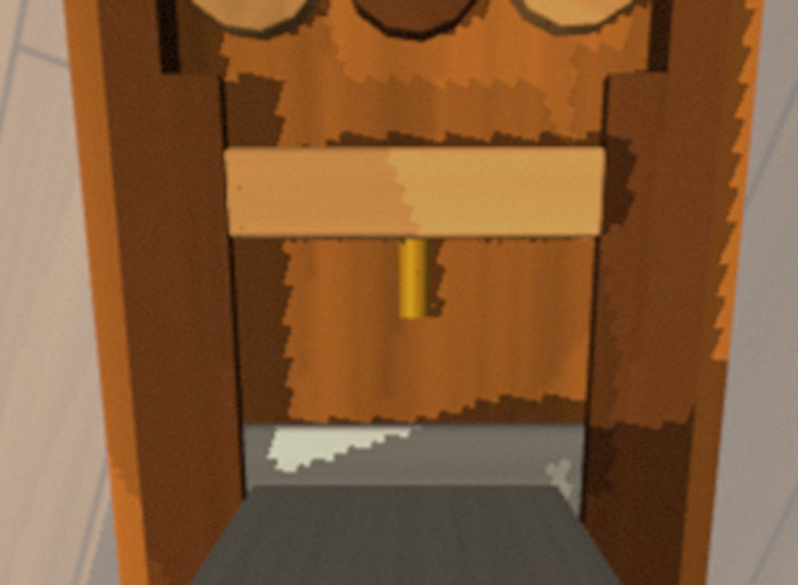

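Peg tip is at crop (413,318), the foot edge at row 424, and the divider is in place. That leaves a gap of about 20 mm. I advance 16 mm, then feel.

Request:
drive_tool(series=[[[0, 0, 0.4, 0], [0, 0, 0.8, 0], [0, 0, 1.2, 0], [0, 0, 1.5, 0], [0, 0, 1.6, 0]]])

```text
time: 7.0
eef_pos: [0.6102, 0.1995, 0.0573]
ee_rot: [0.577, -0.577, 0.409, -0.409]
ft_force: [-0.1, 0.2, -4.3]
opening: 0.0605
```

Request:
drive_tool(series=[[[0, 0, 0.0, 0], [0, 0, 0.0, 0], [0, 0, 0.02, 0], [0, 0, 0.04, 0], [0, 0, 0.05, 0]]])

```text
time: 7.5
eef_pos: [0.61, 0.1994, 0.0573]
ee_rot: [-0.577, 0.577, -0.409, 0.409]
ft_force: [0.2, 0.1, -3.3]
opening: 0.0607
```

```bash
cat > f.py <<'E'
from h import *
s=r.read_state();a=.3368;u=np.array([np.cos(a),np.sin(a)]);v=np.array([-u[1],u[0]])
d=s["eef_pos"][:2]-[.6101,.1994]
print("t",round(s["time"],2),"x,y tray mm",(d@u*1000).round(2),(d@v*1000).round(2),"z",s["eef_pos"][2].round(4),"Fslot",(s["ft_force"][:2]@u).round(2),"Fz",s["ft_force"][2].round(2),"tq",s["torque"].round(2))
E
python3 f.py
```

```text
t 7.5 x,y tray mm -0.1 0.03 z 0.0573 Fslot 0.21 Fz -3.29 tq [0.06 0.07 0.03]
```

Contact is expected at about +3 mm, so I go in 1 mm or smaller steps.

Request:
drive_tool(series=[[[0, 0, 0.03, 0], [0, 0, 0.06, 0], [0, 0, 0.1, 0], [0, 0, 0.1, 0], [0, 0, 0.1, 0]]])

```text
time: 8.0
eef_pos: [0.611, 0.1998, 0.0573]
ee_rot: [-0.577, 0.577, -0.409, 0.409]
ft_force: [1.3, -0.1, -4.5]
opening: 0.0607
```

```bash
python3 f.py
```

```text
t 8.0 x,y tray mm 0.95 0.04 z 0.0573 Fslot 1.16 Fz -4.47 tq [-0.03 -0.02  0.  ]
```

Request:
drive_tool(series=[[[0, 0, 0.03, 0], [0, 0, 0.06, 0], [0, 0, 0.08, 0], [0, 0, 0.08, 0], [0, 0, 0.08, 0]]])

```text
time: 8.5
eef_pos: [0.6118, 0.2, 0.0573]
ee_rot: [-0.577, 0.577, -0.409, 0.409]
ft_force: [0.5, 0.6, -3.9]
opening: 0.0606
```

```bash
python3 f.py
```

```text
t 8.5 x,y tray mm 1.77 0.03 z 0.0573 Fslot 0.65 Fz -3.85 tq [0.01 0.01 0.01]
```

Request:
drive_tool(series=[[[0, 0, 0.02, 0], [0, 0, 0.04, 0], [0, 0, 0.06, 0], [0, 0, 0.06, 0], [0, 0, 0.06, 0]]])

```text
time: 9.0
eef_pos: [0.6123, 0.2002, 0.0573]
ee_rot: [-0.577, 0.577, -0.409, 0.409]
ft_force: [-0.3, -0.8, -4.3]
opening: 0.0602
```

```bash
python3 f.py
```

```text
t 9.0 x,y tray mm 2.35 0.04 z 0.0573 Fslot -0.5 Fz -4.29 tq [-0.02 -0.   -0.  ]
```

Request:
drive_tool(series=[[[0, 0, 0.02, 0], [0, 0, 0.04, 0], [0, 0, 0.06, 0], [0, 0, 0.06, 0], [0, 0, 0.06, 0]]])

```text
time: 9.5
eef_pos: [0.6129, 0.2004, 0.0573]
ee_rot: [-0.577, 0.577, -0.409, 0.409]
ft_force: [-0.4, -0.3, -4.0]
opening: 0.0604
```

```bash
python3 f.py
```

```text
t 9.5 x,y tray mm 2.97 0.02 z 0.0573 Fslot -0.52 Fz -4.01 tq [-0.01 -0.04  0.02]
```

Request:
drive_tool(series=[[[0, 0, 0.02, 0], [0, 0, 0.04, 0], [0, 0, 0.05, 0], [0, 0, 0.05, 0], [0, 0, 0.05, 0]]])

```text
time: 10.0
eef_pos: [0.6133, 0.2006, 0.0572]
ee_rot: [-0.577, 0.577, -0.409, 0.409]
ft_force: [-1.6, -0.2, -3.9]
opening: 0.0607
```

```bash
python3 f.py
```

```text
t 10.0 x,y tray mm 3.43 0.05 z 0.0572 Fslot -1.61 Fz -3.88 tq [ 0.06 -0.01  0.  ]
```

Request:
drive_tool(series=[[[0, 0, 0.01, 0], [0, 0, 0.02, 0], [0, 0, 0.03, 0], [0, 0, 0.03, 0], [0, 0, 0.03, 0]]])

```text
time: 10.5
eef_pos: [0.6136, 0.2007, 0.0573]
ee_rot: [-0.577, 0.577, -0.409, 0.409]
ft_force: [-0.1, 0.6, -4.5]
opening: 0.0602
```

```bash
python3 f.py
```

```text
t 10.5 x,y tray mm 3.76 0.03 z 0.0573 Fslot 0.08 Fz -4.46 tq [ 0.04 -0.07  0.01]
```

Request:
drive_tool(series=[[[0, 0, 0.02, 0], [0, 0, 0.04, 0], [0, 0, 0.05, 0], [0, 0, 0.05, 0], [0, 0, 0.05, 0]]])

```text
time: 11.0
eef_pos: [0.6141, 0.2008, 0.0573]
ee_rot: [-0.577, 0.577, -0.409, 0.409]
ft_force: [-0.6, 0.3, -3.5]
opening: 0.0601
```

```bash
python3 f.py
```

```text
t 11.0 x,y tray mm 4.25 0.04 z 0.0573 Fslot -0.44 Fz -3.53 tq [-0.03  0.04 -0.05]
```

```bash
python3 - <<'E'
from h import *
im,k=snap("wrist","w4")
b=cv2.imread("pics/w4.png")[70:220,220:420]; cv2.imwrite("pics/w4c.png",cv2.resize(b,None,fx=4,fy=4,interpolation=cv2.INTER_CUBIC))
E
python3 f.py
```

```text
t 11.05 x,y tray mm 4.23 0.05 z 0.0572 Fslot 0.19 Fz -4.44 tq [0.09 0.06 0.02]
```

View pics/w4c.png

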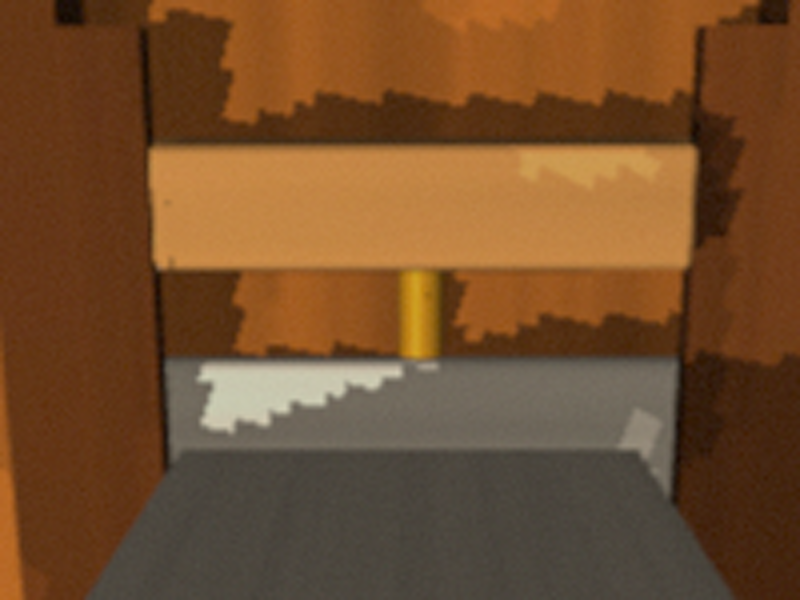

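The foot edge (row 358) visually meets the peg, but no force shows yet. I continue in small steps.

Request:
drive_tool(series=[[[0, 0, 0.02, 0], [0, 0, 0.04, 0], [0, 0, 0.04, 0], [0, 0, 0.04, 0], [0, 0, 0.04, 0]]])

```text
time: 11.55
eef_pos: [0.6145, 0.201, 0.0573]
ee_rot: [-0.577, 0.577, -0.409, 0.409]
ft_force: [0.7, 0.8, -3.9]
opening: 0.0604
```

```bash
python3 f.py
```

```text
t 11.55 x,y tray mm 4.67 0.02 z 0.0573 Fslot 0.91 Fz -3.94 tq [-0.01 -0.    0.01]
```

Request:
drive_tool(series=[[[0, 0, 0.02, 0], [0, 0, 0.04, 0], [0, 0, 0.04, 0], [0, 0, 0.04, 0], [0, 0, 0.04, 0]]])

```text
time: 12.05
eef_pos: [0.6147, 0.201, 0.0572]
ee_rot: [-0.577, 0.577, -0.409, 0.409]
ft_force: [-0.9, -0.3, -4.1]
opening: 0.0605
```

```bash
python3 f.py
```

```text
t 12.05 x,y tray mm 4.84 0.04 z 0.0572 Fslot -0.96 Fz -4.08 tq [-0.1   0.19 -0.05]
```

Request:
drive_tool(series=[[[0, 0, 0.01, 0], [0, 0, 0.03, 0], [0, 0, 0.03, 0], [0, 0, 0.03, 0], [0, 0, 0.03, 0]]])

```text
time: 12.55
eef_pos: [0.6148, 0.2011, 0.0572]
ee_rot: [-0.577, 0.577, -0.409, 0.409]
ft_force: [-1.6, -1.1, -2.0]
opening: 0.0607
```

```bash
python3 f.py
```

```text
t 12.55 x,y tray mm 5.01 0.05 z 0.0572 Fslot -1.84 Fz -1.95 tq [-0.17  0.44 -0.03]
```

Request:
drive_tool(series=[[[0, 0, 0.01, 0], [0, 0, 0.03, 0], [0, 0, 0.03, 0], [0, 0, 0.03, 0], [0, 0, 0.03, 0]]])

```text
time: 13.05
eef_pos: [0.6151, 0.2012, 0.0572]
ee_rot: [-0.577, 0.577, -0.409, 0.409]
ft_force: [-4.1, -1.7, -1.9]
opening: 0.0603
```

```bash
python3 f.py
```

```text
t 13.05 x,y tray mm 5.28 0.08 z 0.0572 Fslot -4.4 Fz -1.85 tq [-0.3   0.82 -0.01]
```

Peg felt: 4.4 N in the slot direction, rising linearly with moment and with the arm's motion stalled. That is below the 9 N sliding force. I ease off slightly and draw the lid straight up.

Request:
drive_tool(series=[[[0, 0, -0.03, 0], [0, -0.2, -0.03, 0], [0, -0.4, -0.03, 0], [0, -0.6, -0.03, 0], [0, -0.9, -0.03, 0]]])

```text
time: 13.55
eef_pos: [0.6144, 0.2008, 0.0651]
ee_rot: [-0.576, 0.577, -0.41, 0.409]
ft_force: [-0.9, -2.6, -15.8]
opening: 0.0605
```

```bash
python3 f.py
```

```text
t 13.55 x,y tray mm 4.56 -0.08 z 0.0651 Fslot -1.69 Fz -15.83 tq [-0.26  0.03  0.  ]
```

Pull of about 16 N, and the rails hold the foot. Continuing.

Request:
drive_tool(series=[[[0, -0.6, 0, 0], [0, -1.5, 0, 0], [0, -2.4, 0, 0], [0, -3.3, 0, 0], [0, -4.2, 0, 0]]])

```text
time: 14.05
eef_pos: [0.6149, 0.2012, 0.1092]
ee_rot: [-0.577, 0.577, -0.409, 0.409]
ft_force: [-0.9, -2.4, -17.3]
opening: 0.0607
```

```bash
python3 f.py
```

```text
t 14.05 x,y tray mm 5.11 0.09 z 0.1092 Fslot -1.63 Fz -17.26 tq [-0.33  0.15 -0.01]
```

Request:
drive_tool(series=[[[0, -0.7, 0, 0], [0, -1.4, 0, 0], [0, -2.0, 0, 0], [0, -2.8, 0, 0], [0, -3.6, 0, 0]]])

```text
time: 14.55
eef_pos: [0.6175, 0.2021, 0.1472]
ee_rot: [0.578, -0.575, 0.408, -0.41]
ft_force: [0.0, 0.7, -0.3]
opening: 0.0604
```

Request:
drive_tool(series=[[[0, -1.5, 0, 0], [0, -3, 0, 0], [0, -4.5, 0, 0], [0, -5.5, 0, 0], [0, -6, 0, 0]]])

```text
time: 15.05
eef_pos: [0.6163, 0.2015, 0.2065]
ee_rot: [0.578, -0.576, 0.408, -0.41]
ft_force: [0.0, 0.8, -0.9]
opening: 0.0603
```

```bash
python3 - <<'E'
from h import *
import f
im,k=snap("scene","scene1");im2,k2=snap("side","side1")
a0=cv2.imread("pics/scene0.png");a1=cv2.imread("pics/scene1.png");b1=cv2.imread("pics/side1.png")
rs=lambda im,x,y,w,h,s:cv2.resize(im[y:y+h,x:x+w],None,fx=s,fy=s,interpolation=cv2.INTER_CUBIC)
cv2.imwrite("pics/c5.png",np.vstack([np.hstack([rs(a0,390,183,128,96,3.125),rs(a1,390,183,128,96,3.125)]),np.hstack([rs(b1,185,190,160,120,2.5),rs(b1,300,118,100,75,4)])]))
E
python3 go.py .487 -.151 .21 -65
```

```text
t 15.05 x,y tray mm 6.56 -0.03 z 0.2065 Fslot 0.27 Fz -0.93 tq [-0.06  0.02 -0.02]
t 15.15 pos [0.6159 0.2014 0.2055] yaw -70.7 F [-0.4  0.1 -1.3] op 0.0604
shift [ 29.    -0.49 -23.81] turn -0.1
```

View pics/c5.png

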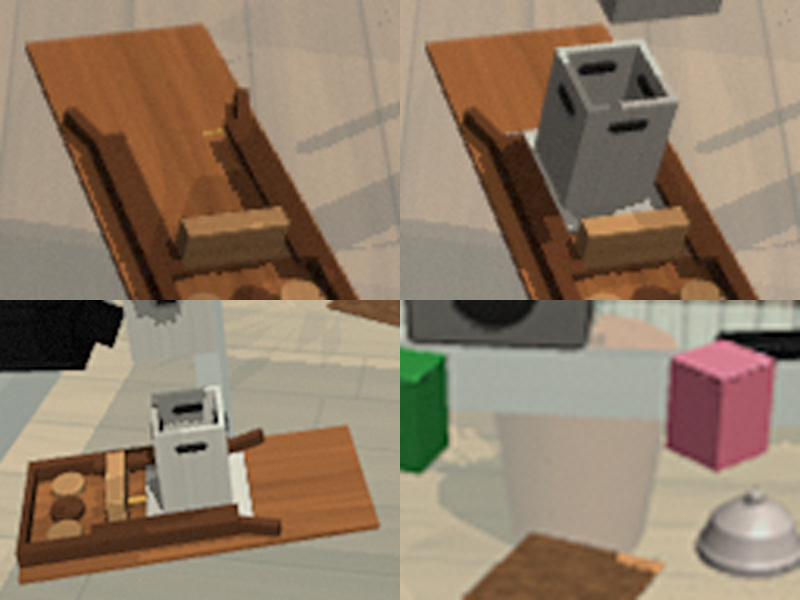

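The lid is off and the tin is in the holder with the peg at its foot. The divider is in the same place in both scene crops (580-690, 210-265). Next stop is the coaster.

Request:
drive_tool(series=[[[2, 0, -2.3, 0], [5, 0, -5.6, 0], [8, 0, -9, 0], [11, 0, -12.4, 0], [14, 0, -15.8, 0]]])

```text
time: 15.65
eef_pos: [0.5108, 0.0156, 0.2036]
ee_rot: [-0.577, 0.577, -0.409, 0.409]
ft_force: [0.7, -0.6, -0.7]
opening: 0.0603
```

Request:
drive_tool(series=[[[3.1, 0, -3.5, 0], [6.2, 0, -7, 0], [9.5, 0, -10.8, 0], [12.5, 0, -14, 0], [15, 0, -17, 0]]])

```text
time: 16.15
eef_pos: [0.4, -0.1825, 0.2039]
ee_rot: [-0.577, 0.577, -0.409, 0.409]
ft_force: [0.4, -0.5, -0.5]
opening: 0.0605
```

Request:
drive_tool(series=[[[0, 0, 0, 0], [0, 0, 0, 0]]])

```text
time: 16.35
eef_pos: [0.4009, -0.1812, 0.2039]
ee_rot: [0.576, -0.576, 0.41, -0.41]
ft_force: [-0.4, 0.1, -0.5]
opening: 0.0602
```

```bash
python3 - <<'E'
from h import *;from go import go
import pickle
go(.487,-.151,.21,-70.7)
im,k=snap("wrist","w6"); pickle.dump(k,open("k6.pkl","wb"))
E
```

```text
t 16.35 pos [ 0.4009 -0.1812  0.2039] yaw -70.87 F [-0.4  0.1 -0.5] op 0.0602
shift [-0.03 -0.61  9.13] turn -0.003
```

View pics/w6.png

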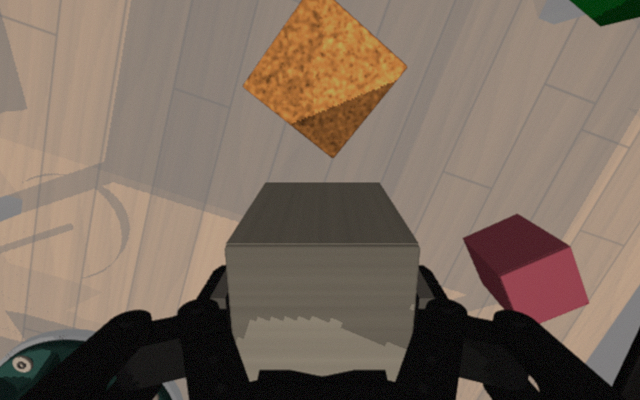

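```bash
python3 - <<'E'
from h import *;import pickle
from go import go
k=pickle.load(open("k6.pkl","rb"))
w=unproj(k,[(243,85),(407,68),(333,157)],.004)[:,:2];print(w,(w[0]+w[1])/2,[np.linalg.norm(w[i]-w[j]) for i,j in((0,1),(0,2),(1,2))])
c=(w[0]+w[1])/2;h=(w[0]-w[1])/2;print("alt centre from bottom corner",w[2]+np.array([h[1],-h[0]]),w[2]-np.array([h[1],-h[0]]))
go(*c,.12,-70.7)
E
```

```text
[[ 0.45501898 -0.08371461]
 [ 0.51885751 -0.22233287]
 [ 0.41887185 -0.18579351]] [ 0.48693825 -0.15302374] [np.float64(0.15261185669537589), np.float64(0.10828996101648096), np.float64(0.1064530734575333)]
alt centre from bottom corner [ 0.48818098 -0.15387424] [ 0.34956272 -0.21771277]
t 16.4 pos [ 0.4013 -0.1805  0.204 ] yaw -70.77 F [0.  0.4 0. ] op 0.0605
shift [0.24 8.39 8.99] turn -0.001
```

Request:
drive_tool(series=[[[0.1, 0, 2, 0], [0.2, 0, 5, 0], [0.25, 0, 7.5, 0], [0.25, 2, 9, 0], [0.25, 5, 9.05, 0]]])

```text
time: 16.9
eef_pos: [0.4924, -0.1518, 0.1551]
ee_rot: [0.578, -0.577, 0.406, -0.41]
ft_force: [0.6, -0.7, -0.9]
opening: 0.0605
```

Request:
drive_tool(series=[[[0, 3, 0, 0], [0, 6, 0, 0], [0, 8, 0, 0], [0, 9, 0, 0], [0, 9, 0, 0]]])

```text
time: 17.4
eef_pos: [0.4872, -0.1517, 0.063]
ee_rot: [-0.577, 0.577, -0.41, 0.408]
ft_force: [-0.9, -1.2, -0.4]
opening: 0.0605
```

```bash
python3 go.py .4873 -.1533 .0445 -70.7
```

```text
t 17.4 pos [ 0.4872 -0.1517  0.063 ] yaw -70.6 F [-0.9 -1.2 -0.4] op 0.0605
shift [ 0.16  1.85 -0.04] turn 0.002
```

Request:
drive_tool(series=[[[0.1, 0.5, 0, 0], [0.15, 0.9, 0, 0], [0.15, 1.3, 0, 0], [0.15, 1.6, 0, 0], [0.15, 1.7, 0, 0]]])

```text
time: 17.9
eef_pos: [0.4881, -0.1548, 0.0472]
ee_rot: [-0.577, 0.577, -0.409, 0.409]
ft_force: [-0.2, 0.4, -0.6]
opening: 0.0605
```

Request:
drive_tool(series=[[[0, 0.03, 0, 0], [0, 0.06, 0, 0], [0, 0.1, 0, 0], [0, 0.15, 0, 0], [0, 0.15, 0, 0]]])

```text
time: 18.4
eef_pos: [0.4882, -0.1548, 0.0458]
ee_rot: [-0.577, 0.577, -0.409, 0.409]
ft_force: [-0.0, 0.3, -1.1]
opening: 0.0605
```

```bash
python3 go.py .4873 -.1533 .0441 -70.7
```

```text
t 18.4 pos [ 0.4882 -0.1548  0.0458] yaw -70.7 F [-0.   0.3 -1.1] op 0.0605
shift [-0.17  0.17 -0.03] turn -0.0
```

Request:
drive_tool(series=[[[-0.15, 0, 0, 0], [-0.15, 0.05, 0, 0], [-0.15, 0.1, 0, 0], [-0.15, 0.15, 0, 0], [-0.15, 0.17, 0, 0]]])

```text
time: 18.9
eef_pos: [0.4876, -0.1533, 0.044]
ee_rot: [-0.577, 0.577, -0.409, 0.409]
ft_force: [1.4, 0.3, -0.8]
opening: 0.0604
```

```bash
python3 go.py .4873 -.1533 .0441 -70.7
```

```text
t 18.9 pos [ 0.4876 -0.1533  0.044 ] yaw -70.71 F [ 1.4  0.3 -0.8] op 0.0604
shift [-0.02 -0.01 -0.03] turn -0.0
```

No contact yet, so I go down in fine steps.

Request:
drive_tool(series=[[[0, 0.03, 0, 0], [0, 0.06, 0, 0], [0, 0.08, 0, 0], [0, 0.08, 0, 0]]])

```text
time: 19.3
eef_pos: [0.4877, -0.1534, 0.0433]
ee_rot: [-0.577, 0.577, -0.409, 0.409]
ft_force: [-0.6, 0.6, -0.1]
opening: 0.0605
```

```bash
python3 go.py .4873 -.1533 .0441 -70.7
```

```text
t 19.3 pos [ 0.4877 -0.1534  0.0433] yaw -70.71 F [-0.6  0.6 -0.1] op 0.0605
shift [-0.02 -0.08 -0.03] turn -0.0
```

Request:
drive_tool(series=[[[0, 0.03, 0, 0], [0, 0.06, 0, 0], [0, 0.08, 0, 0], [0, 0.08, 0, 0]]])

```text
time: 19.7
eef_pos: [0.4877, -0.1533, 0.0431]
ee_rot: [0.577, -0.577, 0.409, -0.409]
ft_force: [-2.7, 0.8, 7.7]
opening: 0.0605
```

```bash
python3 go.py .4873 -.1533 .0441 -70.7
```

```text
t 19.7 pos [ 0.4877 -0.1533  0.0431] yaw -70.7 F [-2.7  0.8  7.7] op 0.0605
shift [-0.02 -0.1  -0.04] turn -0.0
```

Firm contact at 7.7 N. Now I release and back straight up.

Request:
drive_tool(series=[[[0, 0, 0, 0], [0, 0, 0, 0], [0, 0, 0, 0], [0, 0, 0, 0], [0, 0, 0, 0]]], jaw=8.5)

```text
time: 20.2
eef_pos: [0.4876, -0.1533, 0.0424]
ee_rot: [-0.577, 0.577, -0.409, 0.409]
ft_force: [0.2, -0.8, -0.7]
opening: 0.0852
```

Request:
drive_tool(series=[[[0, -1.5, 0, 0], [0, -4, 0, 0], [0, -8, 0, 0], [0, -12, 0, 0], [0, -16, 0, 0]]])

```text
time: 20.7
eef_pos: [0.4872, -0.1531, 0.2039]
ee_rot: [-0.577, 0.577, -0.409, 0.409]
ft_force: [1.0, -0.2, 0.0]
opening: 0.0846
```

```bash
python3 - <<'E'
from h import *
import f
for n in("scene","side","wrist"):snap(n,n+"9")
a1=cv2.imread("pics/scene9.png");b1=cv2.imread("pics/side9.png");w=cv2.imread("pics/wrist9.png")
rs=lambda im,x,y,w,h,s:cv2.resize(im[y:y+h,x:x+w],None,fx=s,fy=s,interpolation=cv2.INTER_CUBIC)
cv2.imwrite("pics/c9.png",np.vstack([np.hstack([rs(a1,180,100,160,120,2.5),rs(a1,390,183,128,96,3.125)]),np.hstack([rs(b1,185,200,160,120,2.5),rs(w,160,60,320,240,1.25)])]))
E
python3 go.py .48 0 .2 -70.7
```

```text
t 20.7 x,y tray mm -232.45 -292.14 z 0.2039 Fslot 0.86 Fz 0.02 tq [-0.01 -0.03  0.  ]
t 20.85 pos [ 0.4897 -0.1543  0.2053] yaw -70.7 F [ 0.2 -0.4 -1.2] op 0.0849
shift [-14.88   0.48   4.18] turn -0.0
```

View pics/c9.png

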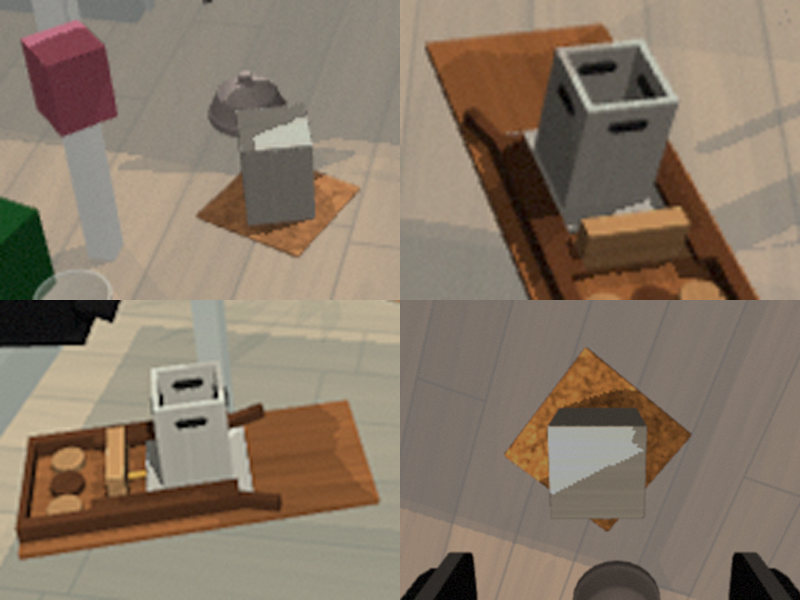

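The lid stands centred on the coaster and the bystanders are in place. The last check is the foot against the peg and the dice, from above.

Request:
drive_tool(series=[[[-2, 0, 1.5, 0], [-5, 0, 3.9, 0], [-8.5, 0, 6.7, 0], [-12, 0, 9.4, 0], [-15.5, 0, 12.1, 0]]])

```text
time: 21.35
eef_pos: [0.5498, 0.0346, 0.2007]
ee_rot: [-0.576, 0.577, -0.41, 0.408]
ft_force: [1.5, -0.2, 1.1]
opening: 0.0852
```

Request:
drive_tool(series=[[[-3.5, 0, 2.7, 0], [-7, 0, 5.4, 0], [-10, 0, 8, 0], [-12.5, 0, 10, 0], [-14, 0, 11, 0]]])

```text
time: 21.85
eef_pos: [0.6079, 0.2037, 0.2004]
ee_rot: [-0.577, 0.578, -0.409, 0.408]
ft_force: [0.9, -0.0, 1.1]
opening: 0.0854
```

Request:
drive_tool(series=[[[0, 0, 0, 0], [0, 0, 0, 0]]])

```text
time: 22.05
eef_pos: [0.6072, 0.2006, 0.2013]
ee_rot: [-0.576, 0.578, -0.409, 0.409]
ft_force: [-0.7, -0.1, -1.0]
opening: 0.0846
```

```bash
python3 - <<'E'
from h import *
import f,pickle
s=r.read_state();kc=K("wrist");im,k=snap("wrist","w10");pickle.dump(k,open("k10.pkl","wb"))
b=cv2.imread("pics/w10.png")[0:300,190:450];cv2.imwrite("pics/w10c.png",cv2.resize(b,None,fx=2,fy=2,interpolation=cv2.INTER_CUBIC))
E
```

```text
t 22.05 x,y tray mm -2.34 2.09 z 0.2013 Fslot -0.72 Fz -0.99 tq [0.03 0.   0.04]
```

View pics/w10c.png

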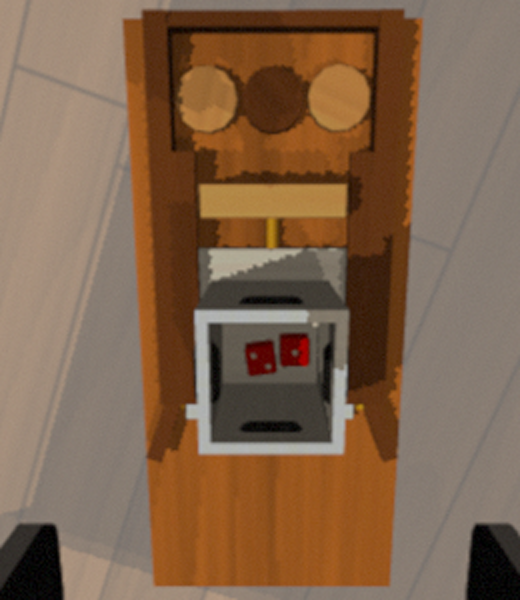

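Both dice are in the tin (crop (260,357), (295,350)), and the foot edge at row 248 meets the peg end. The divider and checkers are in place, and the gripper is clear.

```bash
python3 -c "
from h import *
print(r.hand_in())"
```

```text
the job is handed in; nothing more can be done
None
```

The job is done and handed in at about 22 s. The opened tin is in the holder, and the lid stands open end down on the coaster.

- **Tin:** I carried it closed by its lid and slid it in under the rails until the peg pushed back. The force built from about 2 N to 4.4 N while the arm's movement stalled, well below the 9 N at which the divider slides.
- **Lid:** I drew it straight up with a pull of about 16–17 N while the rails held the foot. I set it down on the measured centre of the coaster (0.487, -0.153), with the arm within about 0.5 mm of that point.
- **Last pictures:**
  - Both dice are in the tin, and its foot edge meets the peg to within about 1 pixel. A gap under 1 mm can't be ruled out, because I eased off slightly before pulling the lid.
  - The divider shows no movement between the scene pictures from before and after the slide-in. The three checkers look in place.
  - The lid looks centred on the coaster. The bell and the pink and green look-alikes are where they were. I saw only part of the glass, but the arm never went near it.
- **Disagreements:** The peg was felt about 2 mm beyond where I had estimated it from the picture. Contact with the coaster came about 1 mm lower than computed. No check failed.

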